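Reload the sprung magazine of the card stapler

ROBOT

A 6-joint arm with a two-finger parallel gripper is mounted at the origin on a cart in front of the work surface, level with it; the furniture and walls round the work are solid. World frame = base frame: x ahead of the robot, y to its left, z up, the work surface at z = 0. Lengths are in mm, angles in rad, forces in N, time in s.
With the tool pointing down it reaches from about 325 to 1000 mm from the base axis. Payload 5.1 kg.
Tool frame: the origin (TCP) lies between the finger pads; the fingertips stand 17 mm ahead of it and the grasp point (between the pads) lies 2 mm behind it; z points along the fingers, y is the line along which they close (so a half turn about z gives the same grasp; the last joint's range is limited). The gripper opens to 85 mm and grips with 20 to 120 N. Pads are 22 mm wide; open, the fingers measure 114 mm over their backs; the gripper's body (76 mm by 85 mm) begins 54 mm behind the grasp point. The pads swing forward as they close: fully open they stand 13 mm farther back than shut.
Start: joints at [-1.27, 0.124, 1.65, -0, 1.367, -0.083], TCP at [243.358, -602.712, 248.322] pointing down, gripper open.
Joint ranges: [-2.61, 2.61], [-1.02, 2.33], [0.03, 2.71], [-1.35, 4.49], [0.32, 2.68], [-2.91, 2.91]. Speed limits (rad/s): [2.57, 2.57, 3.14, 3.14, 3.14, 3.14].

INTERFACE

Orientations are given as a rotation vector (axis times angle).
In Python, from bench import ctrl, vision, finder gives the robot as it stands. The module is installed in compiled form; this text tells all that it offers.
- The arm moves only by the shell command python3 -m inch 'ROWS' [FORCE]. ROWS is JSON, a list of rows, each a list of 3 entries, a list of its own where there are three numbers: the shift along the world's x, y, z in mm, then the turn, a rotation vector about the world's x, y, z in degrees, then the opening, from 0 (shut) to 1 (fully open). In form: [[[dx, dy, dz], [wx, wy, wz], hand], ...]. A call has 1 to 5 rows; each row shifts and turns the commanded pose from where the row before left it; what a row does not reach is not made up. A row lasts 1/8 s, in which the tool goes at most 62.5 mm and 10.7 degrees, less where a joint would pass 70% of its speed; a pose out of reach is approached as far as the arm can. A call is refused whole if a number of a shift passes 62.5 or a number of a turn 10.7, either way. A call with a gripper value outside its range is refused whole. The fingers move at their own pace and stop on an object; FORCE is the grip in N (left out, the last holds). Time passes only in rows, so rows that do not move let the fingers close. It gives the time, the measured TCP pose, the force, the opening and the grip force at its end, in the units of the state.
- ctrl.get_state(): the state, without advancing time (a new reading comes with each control period).
- vision.capture(name): name is "scene" or "side" or "wrist"; returns the picture (384x512x3 uint8, red, green, blue); there is no depth.
- vision.camera_params(name): a dict with "mtx" (3x3 intrinsics, pixels), "R" (3x3) and "t" (3): a world point X has camera coordinates R X + t; the wrist camera has in their place "mount" (4x4, takes a point from camera to tool coordinates, whose origin is the TCP and whose axes are the flange's). Camera axes: x right, y down, z forward; pixel columns grow to the right and rows downward; lengths in mm; the calibration is good to about 2 mm. The wrist camera is an equidistant fisheye: a pixel r from the principal point sees the ray r / f radians off the axis. A picture is of the moment at which its call begins: read the wrist's pose just before it. camera_params takes no time and is no camera call.
- ctrl.close_job(): hands the job in; it is judged then, once.
Trained networks look in the newest picture that a camera, given by its name, has taken for a name from the list of things; names that differ only in an ending like _2 or _b are one class to them, and where a whole thing is asked for, a point or a joint stands for the part that bears it (a point fixed in the world has none). Each returns a list of dicts, best first, with "conf" (0 to 1); they miss things now and then, are a little off and sometimes report something else, mostly with a low value. They report only what shows in the picture. A call takes as long as a camera call.
- finder.search_frame(camera, query): "rect" ([left, top, width, height] as shares, 0 to 1, of the picture: columns of its width, rows of its height, round what is visible of it).
The state is a dict: "clock": time; "joint_positions": joint angles; "qvel": joint speeds; "tau": joint torques, N m; "ee_pos": TCP position; "eef_rot": TCP orientation; "wrist_force": force on the tool from outside, world axes, zero at the start; "moment": the same for the moment, N m; "finger_gap": finger opening in mm; "finger_force": force on a finger pad.
Only numpy, scipy, OpenCV 4.12 (cv2) and the standard library are available. Lean on these libraries where they do the work, as an engineer would, in place of code of your own. Each camera call takes 0.05 s, during which the arm holds its last target. There are 200 camera calls.

TASK

The bench stapler for the jewellery display cards has run empty: pull its follower back by the red thumb grip until the hidden catch takes and holds it, set the stick of copper staples astride the rail between follower and driver head, then press the orange release button so that the follower closes and feeds the stick fully home into the head. The catch sits a little differently on every machine, so go by feel: stop pulling once the follower comes softly against its back stop and never haul on it, do not force the staples down and do not lean on the button. Leave the tape, loupe, pliers and bead jar where they are.

Things in the scene. Friction and masses are not known exactly. Their poses are not given: they have to be found in the camera images.
- stapler: Bench stapler, blue-grey on a dark iron base 280 x 84 mm, fixed. Origin on the table; +x runs along the track to the front, z up; x, y, z below are in this frame. Base x -130 to 150 mm. Magazine body y +-22 mm, top at z 30 mm; on it the steel staple rail, x -66 to 100 mm, 9.5 mm wide at y = 0, shoulders rounded, top at z 45 mm, nothing over 34 mm high beside it.
- follower (a joint): Travel of the sprung follower, m: 0 = foremost (magazine empty), grows as it is pulled back to -x. A spring (6 N at 0, 9 N at 0.09) drives it forward against an oil damper (50 N per m/s both ways): let go, it closes by itself at about 0.15 m/s. Pulled back far enough it clicks under a hidden sprung catch (see catch_housing) and stays there when let go.
- follower_nose (a point): Point on the follower's flat front face, z 48 mm, at x = 98 mm minus the travel. The follower's saddle rides on the rail, 16 mm wide, 50 mm long behind this face, up to z 50 mm.
- thumb_grip (a point): Middle of the gripping zone of the follower's upright red ribbed thumb grip, which moves with it: 12 mm wide across the track (y), 16 mm along it, z 50 to 88 mm; this point is at z 74 mm, x = 54 mm minus the travel. Pinch it across the track from above.
- catch_housing (a point): Centre of the top of the rear housing (x -125 to -66 mm, y +-21 mm, up to z 64 mm) that hides the catch. The catch takes at a travel between 0.070 and 0.090, other at every start, not measured; the pull rises 1 to 4 N in the 10 mm before. About 2.5 mm beyond, the follower meets a rubber back stop (about 10 N per mm) that moves with the catch; over 20 N on it does harm.
- button_top (a point): Centre of the top of the round orange release button (21 mm across, 6 mm of travel) on the rear housing as it stands unpressed: x = -100 mm, z 71 mm. Press it straight down: 2 N to start, some 4 N at 3.5 mm, where the catch lets the follower go; it springs back up. It also dips as the follower's tooth passes the catch. Over 25 N on it does harm.
- head_top (a point): Top of the driver head at the front: the head spans x 88 to 126 mm, y +-24 mm, up to z 84 mm. A tunnel (23 mm wide, roof at z 51 mm) runs into it over the rail from x = 88 mm to the front stop at x = 100 mm.
- rail_drop (a point): Point on the top of the rail, z 45 mm, at x = 59 mm: a stick set down centred here clears the head by 4 mm in front and the caught follower by 6 mm or more behind.
- throat_stop (a point): Point on the top of the rail at the front stop inside the head, x = 100 mm: a stick fed fully home has its front end here and its centre at x = 75 mm.
- staple_stick: Loose stick of copper-coloured staples, 50 x 16 x 15 mm, 45 g, an inverted U lying legs down: its length is x; crown and legs 2 mm thick; the gap between the legs 12 mm wide, 13 mm deep. Origin: centre of the underside. Seated astride the rail its underside is at z 32 mm of the stapler. Either end may go first. Over 30 N between it and stapler or follower does harm.
- tape_roll: Bystander: roll of tan tape, 69 mm across, 18 mm high, flat on the table; origin under its centre.
- loupe: Bystander: folding loupe, 42 x 75 x 15 mm; origin under its centre.
- pliers_flat: Bystander: blue-handled pliers, 130 x 38 x 11 mm; origin under the centre.
- bead_jar_a: Bystander: clear jar of pink beads with a white lid, 44 mm across, 48 mm high; origin under its centre.

How it is judged:
By the outcome, as a careful person would: the job done as asked, in the order asked, and still so for the second after the job is handed in, with the robot touching nothing.
It also fails if it takes over 59 s, if anything falls off the work surface, if the arm or the gripper's body presses on something with over 40 N, if the wrist force passes 120 N, or if a joint passes its speed limit or range.

## Working session

There is one attempt and no reset: what is moved stays moved. The work goes in short steps, Python scripts to look and compute and a shell command to move; the robot and the scene stay as the last step left them, time stands still between calls to the robot, and variables do not carry over. Pictures are saved under pics/ and viewed, at most 13 in all, crops included, and the job is handed in when it is done.

```bash
mkdir -p pics
cat > h.py <<'E'
import numpy as np, cv2
from scipy.spatial.transform import Rotation as Ro
from bench import ctrl, vision, finder
def ray(cam,u,v):
    P=vision.camera_params(cam); M=np.array(P["mtx"])
    if cam=="wrist":
        s=ctrl.get_state(); x=(u-M[0,2])/M[0,0]; y=(v-M[1,2])/M[1,1]; th=np.hypot(x,y)
        d=np.array([np.sin(th)*x/th,np.sin(th)*y/th,np.cos(th)]) if th>0 else np.array([0,0,1.])
        T=np.array(P["mount"]); R=Ro.from_rotvec(s["eef_rot"]).as_matrix()
        return R@T[:3,3]+np.array(s["ee_pos"]), R@T[:3,:3]@d
    R=np.array(P["R"]);t=np.array(P["t"]).ravel()
    return -R.T@t, R.T@np.linalg.inv(M)@np.array([u,v,1.])
def onz(cam,u,v,z):
    o,d=ray(cam,u,v); return o+d*(z-o[2])/d[2]
def proj(cam,X):
    P=vision.camera_params(cam); M=np.array(P["mtx"]);X=np.array(X,float)
    if cam=="wrist":
        s=ctrl.get_state();T=np.array(P["mount"]);R=Ro.from_rotvec(s["eef_rot"]).as_matrix()
        c=T[:3,:3].T@(R.T@(X-np.array(s["ee_pos"]))-T[:3,3]); r=np.hypot(c[0],c[1]);th=np.arctan2(r,c[2])
        return np.array([M[0,2]+M[0,0]*th*c[0]/r,M[1,2]+M[1,1]*th*c[1]/r])
    c=M@(np.array(P["R"])@X+np.array(P["t"]).ravel()); return c[:2]/c[2]
def snap(cam,name,crop=None,sc=1):
    im=vision.capture(cam)[:,:,::-1].copy()
    o=im if crop is None else im[crop[1]:crop[3],crop[0]:crop[2]]
    cv2.imwrite("pics/"+name+".png",cv2.resize(o,None,fx=sc,fy=sc,interpolation=cv2.INTER_CUBIC)); return im
def find(cam,q):
    return [(np.round(np.array(d["rect"])*[512,384,512,384],1).tolist(),round(d["conf"],2)) for d in finder.search_frame(cam,q)[:2]]
E
python3 - <<'E'
from h import *
a=snap("scene","s0");b=snap("side","d0");
cv2.imwrite("pics/both.png",cv2.resize(np.hstack([a,b]),(800,300)))
for c in("scene","side"):
    P=vision.camera_params(c); print(c,np.round(-np.array(P["R"]).T@np.array(P["t"]).ravel()),np.round(P["R"],2).tolist())
    for q in("stapler","follower","button_top","head_top","staple_stick","thumb_grip","tape_roll","loupe","pliers_flat","bead_jar_a"): print(q,find(c,q))
s=ctrl.get_state();print(s)
print(vision.camera_params("wrist"))
E
```

```text
scene [ -21. -651.  524.] [[0.75, -0.66, 0.0], [-0.3, -0.35, -0.88], [0.58, 0.67, -0.47]]
stapler [([192.7, 174.9, 70.6, 75.0], 0.96)]
follower [([209.0, 184.9, 16.8, 24.6], 0.71)]
button_top [([188.9, 176.2, 74.2, 74.1], 0.65)]
head_top [([188.7, 177.7, 72.4, 76.6], 0.94), ([341.0, 279.5, 26.9, 30.9], 0.28)]
staple_stick [([322.9, 250.2, 6.8, 15.6], 0.51)]
thumb_grip [([209.4, 182.0, 18.6, 25.8], 0.71)]
tape_roll [([269.8, 272.0, 31.2, 28.8], 0.85), ([208.6, 184.8, 19.3, 24.9], 0.36)]
loupe [([339.2, 281.5, 28.7, 29.0], 0.84)]
pliers_flat [([127.0, 204.0, 37.8, 8.2], 0.65), ([339.9, 279.3, 30.6, 27.5], 0.35)]
bead_jar_a [([279.9, 179.3, 16.1, 22.8], 0.72)]
side [ 381. -690.  692.] [[0.97, -0.23, 0.02], [-0.14, -0.67, -0.73], [0.18, 0.71, -0.69]]
stapler [([207.8, 138.5, 37.1, 85.9], 0.85)]
follower []
button_top [([210.9, 143.1, 35.3, 79.4], 0.89), ([294.9, 166.8, 17.8, 21.9], 0.23)]
head_top [([210.4, 144.0, 31.1, 78.6], 0.6)]
staple_stick [([270.7, 258.3, 12.9, 18.8], 0.73)]
thumb_grip [([223.6, 153.9, 6.9, 26.2], 0.52), ([253.2, 302.3, 35.2, 20.0], 0.22)]
tape_roll [([206.1, 258.
[... 662 characters left out ...]
9004e-05]), 'wrist_force': array([ 0.12467973, -0.14975687, -0.35548825]), 'moment': array([ 0.02500688,  0.01684216, -0.01718887]), 'finger_force': 0.0, 'finger_gap': 85.51520917145376}
{'mtx': array([[297.31863964,   0.        , 254.20797166],
       [  0.        , 297.31863964, 190.40624626],
       [  0.        ,   0.        ,   1.        ]]), 'mount': array([[ 1.05663009e-03, -9.60179111e-01, -2.79383175e-01,
         7.07061041e+01],
       [ 9.99999313e-01,  8.72598733e-04,  7.83076094e-04,
         8.53308547e-01],
       [-5.08103903e-04, -2.79383811e-01,  9.60179373e-01,
        -1.25983541e+02],
       [ 0.00000000e+00,  0.00000000e+00,  0.00000000e+00,
         1.00000000e+00]])}
```

View pics/s0.png

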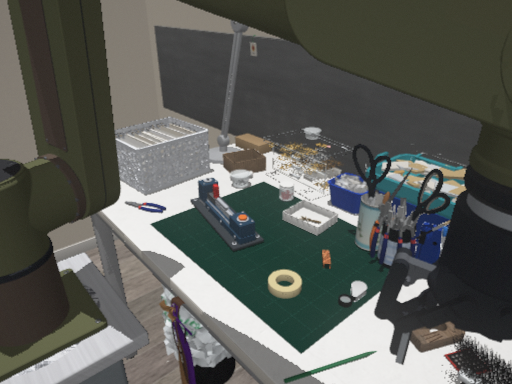

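View pics/d0.png

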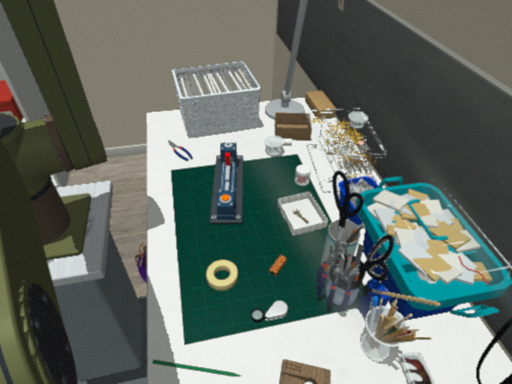

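The scene shows the stapler with its orange button nearest the cameras (scene 242,218; side 226,198), red grip and head away; the copper stick lies at scene (326,258) and side (277,265), below the stapler.

Run:
```python
from h import *
for n,a,b,z in(("button",(242,217.5),(226,198),71),("grip",(215,189),(227,157),88),("stick",(326,258),(277.2,266),8),("tape",(285,284),(222,274),9),("jar",(287,191),(303,176),24),("pliers",(147,207),(180,151),5),("loupe",(352,294),(272,311),8)):
    print(n,onz("scene",*a,z).round(),onz("side",*b,z).round())
```

```text
button [449. -56.  71.] [455. -57.  71.]
grip [468.  78.  88.] [481.  84.  88.]
stick [ 546. -234.    8.] [ 542. -238.    8.]
tape [ 414. -237.    9.] [ 415. -233.    9.]
jar [692.  37.  24.] [692.  35.  24.]
pliers [352. 249.   5.] [354. 251.   5.]
loupe [ 494. -344.    8.] [ 503. -343.    8.]
```

```bash
python3 -m inch '[[[32,50,10],[0,0,7.6],1],[[32,50,10],[0,0,7.6],1],[[32,50,10],[0,0,7.6],1],[[32,50,10],[0,0,7.6],1]]'; python3 -m inch '[[[32,50,10],[0,0,7.6],1],[[32,50,10],[0,0,7.6],1],[[32,50,10],[0,0,7.6],1],[[32,50,10],[0,0,7.6],1],[[0,0,0],[0,0,0],1]]'
python3 - <<'E'
from h import *
snap("wrist","w1",sc=1.5)
for q in("stapler","follower","button_top","head_top","staple_stick","thumb_grip"): print(q,find("wrist",q))
E
```

```text
clock: 1.6
ee_pos: [372.1, -401.1, 288.8]
eef_rot: [2.816, 1.392, 0.0]
wrist_force: [0.0, -0.2, 0.7]
finger_gap: 85.8
finger_force: 0.0
clock: 2.22
ee_pos: [501.2, -199.7, 329.7]
eef_rot: [2.349, 2.083, 0.002]
wrist_force: [-0.6, -1.2, 0.5]
finger_gap: 85.5
finger_force: 0.0
stapler [([181.7, 0.6, 63.8, 81.5], 0.74)]
follower []
button_top [([183.6, 0.4, 59.4, 81.9], 0.87)]
head_top [([183.2, 0.0, 61.4, 83.7], 0.91)]
staple_stick [([269.3, 158.2, 29.5, 28.6], 0.69)]
thumb_grip []
```

View pics/w1.png

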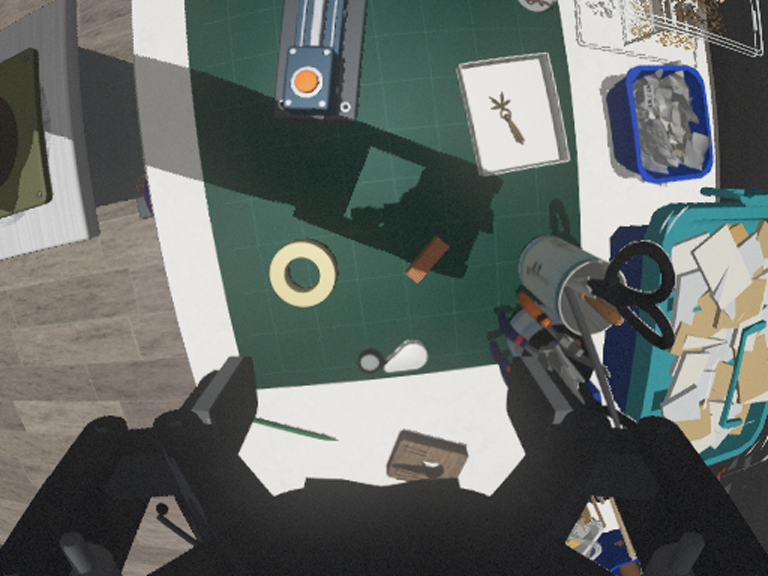

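The wrist picture shows the stick centred at (285,173) of the 512-wide image with its long side along (275,185)–(295,160), and the button at (204,54). Next I look over the stapler.

```bash
python3 - <<'E'
from h import *
print("button",onz("wrist",204,54,71).round(1)); print("stick",onz("wrist",284.7,172.7,12).round(1))
a=onz("wrist",276,185,12);b=onz("wrist",293.5,160,12);print(a.round(1),b.round(1),np.degrees(np.arctan2(*(b-a)[[1,0]])))
E
python3 -m inch '[[[-10,55,0],[0,0,0],1],[[-10,55,0],[0,0,0],1],[[-10,55,0],[0,0,0],1],[[-8,30,0],[0,0,0],1],[[0,0,0],[0,0,0],1]]'
python3 - <<'E'
from h import *
snap("wrist","w2",sc=1.5)
for q in("stapler","follower","button_top","head_top","thumb_grip"): print(q,find("wrist",q))
E
```

```text
button [453.1 -57.3  71. ]
stick [ 541.2 -240.    12. ]
[ 525.8 -257.7   12. ] [ 556.6 -221.9   12. ] 49.27648601000576
clock: 3.2
ee_pos: [460.9, -7.0, 328.5]
eef_rot: [2.355, 2.079, 0.001]
wrist_force: [0.4, -0.4, 0.1]
finger_gap: 85.2
finger_force: 0.0
stapler [([225.8, 20.4, 72.1, 190.2], 0.9)]
follower [([255.8, 54.7, 12.0, 70.4], 0.62), ([299.3, 315.1, 14.1, 8.8], 0.33)]
button_top [([229.6, 16.5, 65.4, 194.3], 0.66)]
head_top [([227.2, 16.7, 68.1, 191.6], 0.68)]
thumb_grip [([252.9, 51.6, 18.4, 79.5], 0.65)]
```

View pics/w2.png

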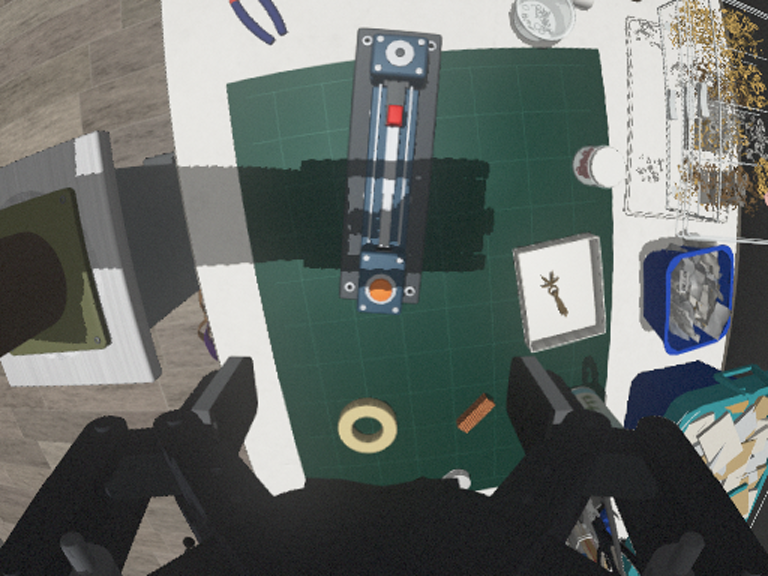

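The wrist picture shows the button at (253,194), the head's cap centre at (267,35) and the red grip top at (264,75); base corners at (239,19), (294,25), (228,200) and (281,204), all in 512-wide pixels.

Run:
```python
from h import *
from scipy.optimize import least_squares
obs=[((-100,0,71),(380,290)),((107,0,84),(401,52)),((54,0,88),(396,111)),((-125,-21,64),(400,315)),((-125,21,64),(358,311)),((150,42,None),(359,28)),((150,-42,None),(441,37))]
def T(p,q): 
    c,s=np.cos(p[2]),np.sin(p[2]); return [p[0]+c*q[0]-s*q[1],p[1]+s*q[0]+c*q[1],q[2] if q[2] is not None else p[3]]
import functools
s=ctrl.get_state();ctrl.get_state=lambda:s
f=lambda p:np.concatenate([proj("wrist",T(p,a))-np.array(b)/1.5 for a,b in obs])
r=least_squares(f,[465,40,1.45,12],loss="soft_l1",x_scale=[10,10,.1,10]);p=r.x
print(p.round(2),np.degrees(p[2]),f(p).reshape(-1,2).round(1).tolist())
R=Ro.from_rotvec(s["eef_rot"]).as_matrix();print(R.round(3).tolist(),s["ee_pos"])
for n,q in(("grip",(54,0,74)),("button",(-100,0,71)),("drop",(59,0,45)),("origin",(0,0,0))):print(n,np.round(T(p,q),1))
```

```text
[475.94  44.37   1.36  -2.68] 78.12231113254536 [[0.3, -0.4], [-0.1, -0.3], [-0.2, 1.1], [0.6, -0.3], [-1.5, 0.1], [0.1, 0.7], [0.4, -0.5]]
[[0.128, 0.992, -0.0], [0.992, -0.128, -0.0], [-0.0, -0.0, -1.0]] [461.56116782  -8.83969394 328.15777348]
grip [487.1  97.2  74. ]
button [455.4 -53.5  71. ]
drop [488.1 102.1  45. ]
origin [475.9  44.4   0. ]
```

```bash
python3 -m inch '[[[6,26,-42],[0,0,-1.1],1],[[6,26,-42],[0,0,-1.1],1],[[6,26,-42],[0,0,-1.1],0.6],[[6,26,-42],[0,0,-1.1],0.6],[[0,0,0],[0,0,0],0.6]]'
python3 -m inch '[[[0,0,0],[0,0,0],0.6]]'
python3 - <<'E'
from h import *
snap("wrist","w3",sc=1.5)
s=ctrl.get_state();print(s["ee_pos"],Ro.from_rotvec(s["eef_rot"]).as_matrix().round(3)[:,0],s["wrist_force"],s["finger_gap"])
E
```

```text
clock: 4.12
ee_pos: [483.0, 96.4, 156.0]
eef_rot: [-2.43, -1.984, 0.011]
wrist_force: [-0.2, -0.4, 0.7]
finger_gap: 51.4
finger_force: 0.0
clock: 4.25
ee_pos: [486.3, 95.6, 161.5]
eef_rot: [2.434, 1.984, 0.001]
wrist_force: [0.5, 0.3, 0.6]
finger_gap: 51.4
finger_force: 0.0
[486.69150221  95.50509165 162.27223169] [0.202 0.979 0.001] [-0.31582545 -0.71020437  0.31198913] 51.53867683473641
```

View pics/w3.png

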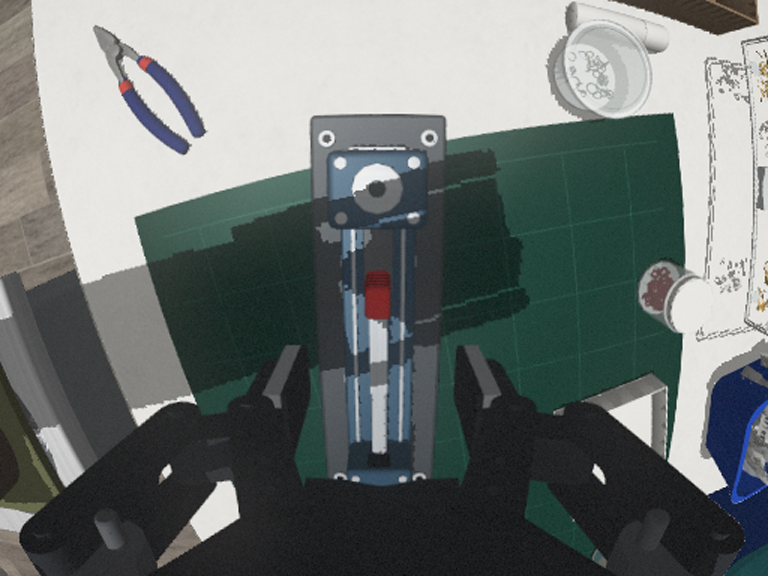

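The close wrist view (768-wide) shows the head roof spanning (328,151)–(428,229), the grip top at about (378,304) and base front corners at (311,117) and (446,117); the stapler lies straight with the tool.

Run:
```python
from h import *
from scipy.optimize import least_squares
obs=[((107,0,84),(377.5,190)),((54,0,88),(378,304)),((126,24,84),(328,151)),((126,-24,84),(427,151)),((88,24,84),(328,229)),((88,-24,84),(428,229)),((150,42,None),(311,117)),((150,-42,None),(446,117))]
def T(p,q): 
    c,s=np.cos(p[2]),np.sin(p[2]); return [p[0]+c*q[0]-s*q[1],p[1]+s*q[0]+c*q[1],q[2] if q[2] is not None else p[3]]
s=ctrl.get_state();ctrl.get_state=lambda:s
f=lambda p:np.concatenate([proj("wrist",T(p,a))-np.array(b)/1.5 for a,b in obs])
r=least_squares(f,[465,40,1.45,12],loss="soft_l1",x_scale=[10,10,.1,10]);p=r.x
print(p.round(2),np.degrees(p[2]),f(p).reshape(-1,2).round(1).tolist())
R=Ro.from_rotvec(s["eef_rot"]).as_matrix();print(np.degrees(np.arctan2(R[1,0],R[0,0])),s["ee_pos"].round(1))
for n,q in(("grip",(54,0,74)),("button",(-100,0,71)),("drop",(59,0,45)),("origin",(0,0,0))):print(n,np.round(T(p,q),1))
```

```text
[475.37  45.45   1.37   4.58] 78.36678265780648 [[0.2, 0.4], [-0.1, 0.0], [-2.1, -0.7], [2.5, -0.8], [-1.2, 1.9], [1.0, 1.8], [0.4, -0.8], [-0.5, -0.9]]
78.33212220036724 [486.7  95.5 162.3]
grip [486.3  98.3  74. ]
button [455.2 -52.5  71. ]
drop [487.3 103.2  45. ]
origin [475.4  45.5   0. ]
```

```bash
python3 -m inch '[[[0,2,-30],[0,0,0],0.5],[[0,0,-30],[0,0,0],0.5],[[0,0,-29],[0,0,0],0.5],[[0,0,0],[0,0,0],0.5]]'; python3 -m inch '[[[0,0,0],[0,0,0],0],[[0,0,0],[0,0,0],0],[[0,0,0],[0,0,0],0],[[0,0,0],[0,0,0],0],[[0,0,0],[0,0,0],0]]' 50
```

```text
clock: 4.8
ee_pos: [484.9, 97.4, 71.0]
eef_rot: [-2.435, -1.983, 0.003]
wrist_force: [0.3, -0.1, 0.2]
finger_gap: 42.5
finger_force: 0.0
clock: 5.42
ee_pos: [485.0, 98.6, 73.8]
eef_rot: [-2.433, -1.985, 0.002]
wrist_force: [-9.4, 0.2, 9.6]
finger_gap: 11.3
finger_force: 49.5
```

```bash
python3 -m inch '[[[-1,0,1],[0,0,0],0],[[0,0,0],[0,0,0],0]]'; python3 -m inch '[[[-0.4,-2,0],[0,0,0],0],[[-0.8,-4,0],[0,0,0],0],[[-0.8,-4,0],[0,0,0],0],[[-0.8,-4,0],[0,0,0],0]]'
```

```text
clock: 5.68
ee_pos: [484.8, 98.6, 73.8]
eef_rot: [2.435, 1.985, 0.002]
wrist_force: [-3.2, 1.4, 5.8]
finger_gap: 11.5
finger_force: 50.0
clock: 6.18
ee_pos: [482.3, 86.0, 73.8]
eef_rot: [-2.434, -1.983, -0.006]
wrist_force: [-4.3, 9.0, 5.9]
finger_gap: 10.7
finger_force: 50.0
```

```bash
python3 -m inch '[[[-1.3,-5,0.5],[0,0,0],0],[[-1.2,-5,0.5],[0,0,0],0],[[-1,-5,0],[0,0,0],0],[[-1,-5,0],[0,0,0],0],[[-1,-5,0],[0,0,0],0]]'; python3 -m inch '[[[-1,-5,0],[0,0,0],0],[[-1,-5,0],[0,0,0],0],[[-0.8,-4,0],[0,0,0],0],[[0,0,0],[0,0,0],0]]'
```

```text
clock: 6.8
ee_pos: [477.1, 60.8, 73.9]
eef_rot: [-2.434, -1.984, -0.008]
wrist_force: [1.1, 9.4, -1.1]
finger_gap: 11.3
finger_force: 49.1
clock: 7.3
ee_pos: [474.2, 46.4, 73.9]
eef_rot: [-2.435, -1.984, -0.006]
wrist_force: [1.0, 7.5, -0.8]
finger_gap: 11.4
finger_force: 49.2
```

```bash
python3 -m inch '[[[-0.8,-4,0],[0,0,0],0],[[-0.8,-4,0],[0,0,0],0],[[0,0,0],[0,0,0],0]]'; for i in 1; do :; done; python3 -m inch '[[[-0.3,-1.5,0],[0,0,0],0],[[-0.3,-1.5,0],[0,0,0],0]]';python3 -m inch '[[[-0.3,-1.5,0],[0,0,0],0],[[-0.3,-1.5,0],[0,0,0],0]]'; python3 -m inch '[[[-0.2,-1,0],[0,0,0],0],[[-0.2,-1,0],[0,0,0],0]]'
```

```text
clock: 7.68
ee_pos: [472.6, 38.5, 73.9]
eef_rot: [-2.435, -1.984, -0.006]
wrist_force: [1.2, 7.5, -1.2]
finger_gap: 11.3
finger_force: 49.1
clock: 7.92
ee_pos: [472.1, 36.0, 73.9]
eef_rot: [-2.434, -1.983, -0.007]
wrist_force: [1.6, 10.4, -1.3]
finger_gap: 11.3
finger_force: 49.1
clock: 8.18
ee_pos: [471.5, 33.1, 73.9]
eef_rot: [-2.434, -1.983, -0.008]
wrist_force: [3.1, 10.2, -0.4]
finger_gap: 11.1
finger_force: 49.1
clock: 8.43
ee_pos: [471.0, 30.9, 73.9]
eef_rot: [-2.434, -1.984, -0.007]
wrist_force: [1.8, 9.7, -1.4]
finger_gap: 11.4
finger_force: 49.2
```

```bash
for k in a; do python3 -m inch '[[[-0.2,-1,0],[0,0,0],0],[[0,0,0],[0,0,0],0]]'; python3 -m inch '[[[-0.2,-1,0],[0,0,0],0],[[0,0,0],[0,0,0],0]]'; python3 -m inch '[[[-0.2,-1,0],[0,0,0],0],[[0,0,0],[0,0,0],0]]'; python3 -m inch '[[[-0.2,-1,0],[0,0,0],0],[[0,0,0],[0,0,0],0]]'; done | grep -E 'ee_pos|wrist'
```

```text
ee_pos: [470.8, 29.7, 73.9]
wrist_force: [1.9, 8.5, -0.9]
ee_pos: [470.6, 28.7, 73.9]
wrist_force: [1.2, 8.3, -1.4]
ee_pos: [470.3, 27.8, 73.9]
wrist_force: [0.9, 8.8, -0.8]
ee_pos: [470.2, 26.6, 73.9]
wrist_force: [2.1, 8.1, -0.5]
```

```bash
for k in a; do python3 -m inch '[[[-0.2,-1,0],[0,0,0],0],[[0,0,0],[0,0,0],0]]'; python3 -m inch '[[[-0.2,-1,0],[0,0,0],0],[[0,0,0],[0,0,0],0]]'; python3 -m inch '[[[-0.2,-1,0],[0,0,0],0],[[0,0,0],[0,0,0],0]]'; python3 -m inch '[[[-0.2,-1,0],[0,0,0],0],[[0,0,0],[0,0,0],0]]'; done | grep -E 'ee_pos|wrist'
```

```text
ee_pos: [470.0, 25.7, 73.9]
wrist_force: [2.0, 9.0, -0.7]
ee_pos: [469.7, 24.8, 73.9]
wrist_force: [1.9, 8.1, -0.2]
ee_pos: [469.6, 23.9, 73.9]
wrist_force: [1.7, 10.2, -0.8]
ee_pos: [469.5, 23.6, 73.9]
wrist_force: [2.2, 13.3, -1.6]
```

```bash
for k in a; do python3 -m inch '[[[-0.1,-0.6,0],[0,0,0],0],[[0,0,0],[0,0,0],0]]';  python3 -m inch '[[[0.2,1,0],[0,0,0],0],[[0,0,0],[0,0,0],0]]';  python3 -m inch '[[[0.3,1.5,0],[0,0,0],0],[[0,0,0],[0,0,0],0]]'; python3 -m inch '[[[0.3,1.5,0],[0,0,0],0],[[0,0,0],[0,0,0],0]]'; done | grep -E 'ee_pos|wrist'
```

```text
ee_pos: [469.5, 23.5, 73.9]
wrist_force: [3.3, 15.7, -0.6]
ee_pos: [469.6, 23.9, 73.9]
wrist_force: [1.6, 10.8, -1.3]
ee_pos: [469.8, 24.7, 73.9]
wrist_force: [1.2, 8.2, -0.5]
ee_pos: [470.0, 26.1, 73.9]
wrist_force: [0.9, 8.2, -1.0]
```

```bash
for k in a; do python3 -m inch '[[[0.1,0.6,0],[0,0,0],0],[[0,0,0],[0,0,0],0]]';  python3 -m inch '[[[0.1,0.6,0],[0,0,0],0],[[0,0,0],[0,0,0],0]]';  done | grep -E 'ee_pos|wrist'
```

```text
ee_pos: [470.2, 26.6, 73.9]
wrist_force: [1.4, 7.4, -0.4]
ee_pos: [470.2, 26.8, 73.8]
wrist_force: [1.6, 5.1, -0.2]
```

```bash
for k in a; do python3 -m inch '[[[0.1,0.6,0],[0,0,0],0],[[0,0,0],[0,0,0],0]]';  python3 -m inch '[[[0.1,0.5,0],[0,0,0],0],[[0,0,0],[0,0,0],0]]';  done | grep -E 'ee_pos|wrist'
```

```text
ee_pos: [470.2, 26.9, 73.9]
wrist_force: [1.1, 4.6, 0.4]
ee_pos: [470.2, 27.0, 73.8]
wrist_force: [1.3, 3.6, 2.3]
```

```bash
for k in a; do python3 -m inch '[[[0.1,0.6,0],[0,0,0],0],[[0,0,0],[0,0,0],0.4],[[0,0,0],[0,0,0],0.5],[[0,0,0],[0,0,0],0.5]]'; python3 -m inch '[[[0,0,40],[0,0,0],0.6],[[0,-5,40],[0,0,-4],0.6],[[14,-55,5],[0,0,-9],0.6],[[14,-55,5],[0,0,-9],0.6],[[14,-55,5],[0,0,-7],0.6]]'; python3 -m inch '[[[14,-55,5],[0,0,0],0.6],[[14,-40,-30],[0,0,0],0.6],[[0,0,0],[0,0,0],0.6],[[0,0,0],[0,0,0],0.6]]'; done
python3 - <<'E'
from h import *
snap("wrist","w4",sc=1.5)
s=ctrl.get_state();R=Ro.from_rotvec(s["eef_rot"]).as_matrix();print(s["ee_pos"],np.degrees(np.arctan2(R[1,0],R[0,0])))
print(find("wrist","staple_stick"))
im=snap("side","d1",(190,120,270,240),5)
E
```

```text
clock: 12.92
ee_pos: [469.3, 27.4, 73.0]
eef_rot: [-2.435, -1.985, 0.001]
wrist_force: [0.0, -0.3, -1.0]
finger_gap: 42.3
finger_force: 0.0
clock: 13.55
ee_pos: [511.8, -144.1, 168.6]
eef_rot: [2.856, 1.307, 0.0]
wrist_force: [0.4, 0.5, 0.3]
finger_gap: 51.4
finger_force: 0.0
clock: 14.05
ee_pos: [539.3, -237.1, 142.9]
eef_rot: [-2.853, -1.312, 0.001]
wrist_force: [0.4, 0.4, 0.0]
finger_gap: 51.2
finger_force: 0.0
[ 539.65765445 -236.80555483  143.70052612] 49.4225715211664
[([243.0, 155.8, 24.0, 53.4], 0.73), ([1.0, 1.0, 110.1, 149.9], 0.34)]
```

View pics/w4.png

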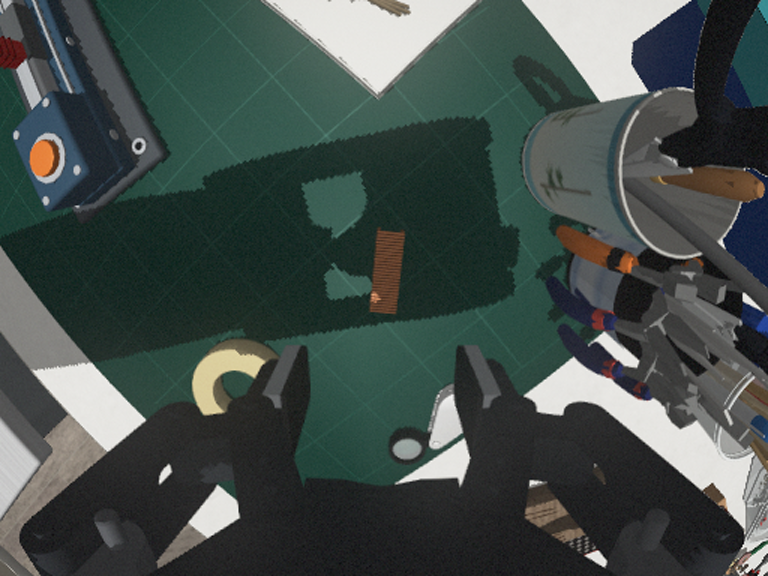

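View pics/d1.png

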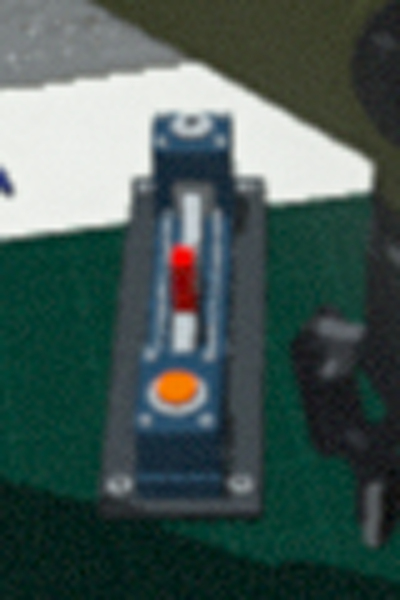

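The follower is caught (red grip mid-rail in the side crop at about (183,280)); the wrist view shows the stick with corners (377,231), (405,232), (397,314), (370,311).

Run:
```python
from h import *
q=[onz("wrist",u/1.5,v/1.5,15)[:2] for u,v in((377,231),(405,232),(397,314),(370,311))]
q=np.array(q);print(q.round(1).tolist(),q.mean(0));a=(q[0]+q[1]-q[2]-q[3])/2;print(np.linalg.norm(a),np.degrees(np.arctan2(a[1],a[0])),np.linalg.norm(q[0]-q[1]))
```

```text
[[557.6, -213.6], [569.6, -224.6], [533.7, -260.2], [522.5, -248.0]] [ 545.86228622 -236.58297407]
49.84364873553192 44.607651751774554 16.23336463208886
```

```bash
python3 -m inch '[[[2.5,0.5,-40],[0,0,-4.8],0.5],[[2.5,0.5,-40],[0,0,0],0.4],[[0,0,-30],[0,0,0],0.4],[[0,0,-11],[0,0,0],0.4],[[0,0,0],[0,0,0],0.4]]'; python3 -m inch '[[[0,0,0],[0,0,0],0.1],[[0,0,0],[0,0,0],0.05],[[0,0,0],[0,0,0],0],[[0,0,0],[0,0,0],0],[[0,0,0],[0,0,0],0]]' 25
```

```text
clock: 14.82
ee_pos: [544.8, -235.9, 22.6]
eef_rot: [-2.906, -1.193, 0.0]
wrist_force: [-0.4, 0.0, 0.5]
finger_gap: 34.2
finger_force: 0.0
clock: 15.45
ee_pos: [546.0, -237.0, 24.4]
eef_rot: [2.905, 1.191, 0.003]
wrist_force: [0.3, 1.2, 5.9]
finger_gap: 14.9
finger_force: 28.1
```

```bash
python3 -m inch '[[[0,0,20],[0,0,0],0],[[0,0,50],[0,0,0],0],[[0,0,55],[0,0,0],0],[[-10,56,0],[0,0,5.6],0],[[-10,56,0],[0,0,5.6],0]]';  python3 -m inch '[[[-10,56,0],[0,0,5.6],0],[[-10,56,0],[0,0,5.6],0],[[-10,56,0],[0,0,5.6],0],[[-10,56,0],[0,0,5.8],0],[[0,0,0],[0,0,0],0]]'; python3 -m inch '[[[0,0,0],[0,0,0],0],[[0,0,0],[0,0,0],0]]'
python3 - <<'E'
from h import *
snap("wrist","w5",sc=1.5)
s=ctrl.get_state();R=Ro.from_rotvec(s["eef_rot"]).as_matrix();print(s["ee_pos"],np.degrees(np.arctan2(R[1,0],R[0,0])),s["wrist_force"])
P=vision.camera_params("wrist");print(P["mount"][:3,3])
E
```

```text
clock: 16.08
ee_pos: [525.0, -123.9, 149.8]
eef_rot: [2.773, 1.47, 0.004]
wrist_force: [0.9, 0.6, -0.4]
finger_gap: 14.9
finger_force: 27.3
clock: 16.7
ee_pos: [483.7, 102.6, 148.3]
eef_rot: [2.429, 1.992, 0.001]
wrist_force: [0.6, -0.5, -0.4]
finger_gap: 15.2
finger_force: 27.4
clock: 16.95
ee_pos: [485.0, 98.6, 147.7]
eef_rot: [2.436, 1.983, 0.0]
wrist_force: [0.2, -0.9, -0.5]
finger_gap: 14.8
finger_force: 27.4
[484.95028323  98.47421099 147.52283826] 78.2671838905361 [ 0.30175152 -0.66833218 -0.22187295]
[  70.09376862    0.29167197 -125.98338159]
```

View pics/w5.png

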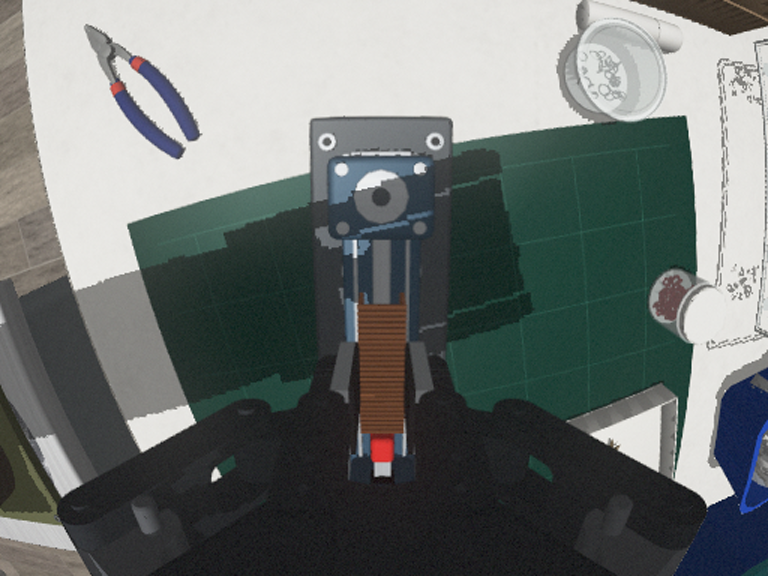

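The stick is held level and straight in the jaws, crown from row 303 to 433, in line with the rail; head roof spans rows 156–240, follower grip behind at (382,447).

Run:
```python
from h import *
s=ctrl.get_state();ctrl.get_state=lambda:s
tc=s["ee_pos"];ax=np.array([.2,.98]);z=tc[2]-9.4
for u,v in((382,304),(382,433)):
    X=onz("wrist",u/1.5,v/1.5,z)[:2]-tc[:2];print("stick end rel",X@ax,X@[.98,-.2])
o=np.array([475.4-1.4,45.5])
for n,u,v,zz,xx in(("head rear",380,239,84,88),("head front",380,156,84,126),("cap",381,195,84,107),("grip top",382,447,88,54-73.3),("base front",381,118,5,150)):
    X=onz("wrist",u/1.5,v/1.5,zz)[:2]-tc[:2];print(n,(X@ax).round(1),"=> origin rel to TCP x",(X@ax-xx).round(1),(X@[.98,-.2]).round(1))
```

```text
stick end rel 24.5186944170328 0.6670161852162779
stick end rel -25.34534578513329 0.5778308273878661
head rear 35.8 => origin rel to TCP x -52.2 -0.1
head front 71.4 => origin rel to TCP x -54.6 0.0
cap 54.8 => origin rel to TCP x -52.2 0.4
grip top -69.6 => origin rel to TCP x -50.3 0.6
base front 95.0 => origin rel to TCP x -55.0 0.5
```

```bash
python3 -m inch '[[[1,4.9,-25],[0,0,0.1],0],[[0,0,-25],[0,0,0],0],[[0,0,-20],[0,0,0],0],[[0,0,0],[0,0,0],0],[[0,0,0],[0,0,0],0]]'; for k in a; do  python3 -m inch '[[[0,0,-3],[0,0,0],0],[[0,0,0],[0,0,0],0]]'; python3 -m inch '[[[0,0,-3],[0,0,0],0],[[0,0,0],[0,0,0],0]]'; done | grep -E 'ee_pos|wrist'
```

```text
clock: 17.62
ee_pos: [486.4, 103.9, 78.2]
eef_rot: [2.434, 1.986, 0.001]
wrist_force: [0.5, 0.2, -0.8]
finger_gap: 14.8
finger_force: 27.3
ee_pos: [486.0, 104.5, 74.9]
wrist_force: [0.1, 0.8, -0.6]
ee_pos: [485.5, 104.5, 71.1]
wrist_force: [-0.8, 0.1, -0.4]
```

```bash
for k in a; do  python3 -m inch '[[[0,0,-2],[0,0,0],0],[[0,0,0],[0,0,0],0]]'; python3 -m inch '[[[0,0,-2],[0,0,0],0],[[0,0,0],[0,0,0],0]]'; python3 -m inch '[[[0,0,-2],[0,0,0],0],[[0,0,0],[0,0,0],0]]';  done | grep -E 'ee_pos|wrist'
```

```text
ee_pos: [485.5, 104.5, 69.1]
wrist_force: [0.0, 0.4, -0.3]
ee_pos: [485.5, 104.5, 67.1]
wrist_force: [0.9, 0.3, -0.3]
ee_pos: [485.5, 104.5, 65.1]
wrist_force: [0.4, -0.2, -0.3]
```

No resistance at 65, below the 69 where the legs pass the rail top: it is astride. I continue to seating.

```bash
for k in a; do  python3 -m inch '[[[0.2,0,-3],[0,0,0],0],[[0,0,0],[0,0,0],0]]'; python3 -m inch '[[[0,0,-2],[0,0,0],0],[[0,0,0],[0,0,0],0]]'; python3 -m inch '[[[0,0,-2],[0,0,0],0],[[0,0,0],[0,0,0],0]]'; python3 -m inch '[[[0,0,-1],[0,0,0],0],[[0,0,0],[0,0,0],0]]'; done | grep -E 'ee_pos|wrist'
```

```text
ee_pos: [485.6, 104.5, 62.0]
wrist_force: [-0.3, -0.9, -1.2]
ee_pos: [485.7, 104.5, 60.1]
wrist_force: [-0.1, 0.2, -0.5]
ee_pos: [485.7, 104.5, 58.1]
wrist_force: [0.1, -0.1, -0.2]
ee_pos: [485.8, 104.5, 57.2]
wrist_force: [-0.1, -0.4, 0.7]
```

```bash
python3 -m inch '[[[0,0,-0.8],[0,0,0],0],[[0,0,0],[0,0,0],0]]' ; python3 -m inch '[[[0,0,0],[0,0,0],0.3],[[0,0,0],[0,0,0],0.4],[[0,0,0],[0,0,0],0.4],[[0,0,30],[0,0,0],0.4],[[0,0,40],[0,0,0],0.4]]'
python3 -m inch '[[[-2,-10,30],[0,0,0],0.2],[[-2,-10,0],[0,0,0],0],[[0,0,0],[0,0,0],0],[[0,0,0],[0,0,0],0],[[0,0,0],[0,0,0],0]]'
python3 - <<'E'
from h import *
snap("wrist","w6",sc=1.5)
s=ctrl.get_state();R=Ro.from_rotvec(s["eef_rot"]).as_matrix();print(s["ee_pos"],np.degrees(np.arctan2(R[1,0],R[0,0])),s["wrist_force"],s["finger_gap"])
E
```

```text
clock: 20.12
ee_pos: [485.9, 104.5, 56.5]
eef_rot: [-2.433, -1.987, 0.0]
wrist_force: [-0.0, 0.1, -0.5]
finger_gap: 15.2
finger_force: 27.4
clock: 20.75
ee_pos: [484.7, 104.4, 126.0]
eef_rot: [-2.432, -1.986, 0.004]
wrist_force: [-0.3, -0.7, -0.0]
finger_gap: 34.4
finger_force: 0.0
clock: 21.38
ee_pos: [481.2, 84.6, 155.2]
eef_rot: [-2.432, -1.987, 0.003]
wrist_force: [0.3, -0.4, -0.1]
finger_gap: 0.1
finger_force: 0.0
[481.3256061   84.63433201 155.41170633] 78.50261541873726 [-1.00351858  0.53702329 -0.08431866] 0.18444931524766497
```

View pics/w6.png

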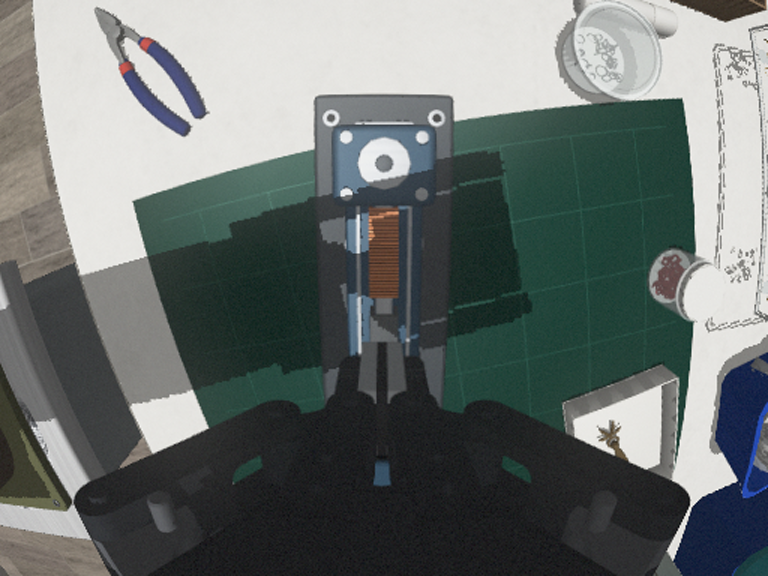

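The stick sits straight astride the rail just short of the head (rows 208–298, columns 368–398). Now I look at the button.

```bash
python3 -m inch '[[[-8.5,-44,0],[0,0,0],0],[[-8.5,-44,0],[0,0,0],0],[[-8.5,-44,0],[0,0,0],0],[[-8.5,-44,0],[0,0,0],0],[[0,0,0],[0,0,0],0]]'; python3 -m inch '[[[0,0,0],[0,0,0],0],[[0,0,0],[0,0,0],0]]'
python3 - <<'E'
from h import *
im=snap("wrist","w7",sc=1.5)
s=ctrl.get_state();print(s["ee_pos"])
h=cv2.cvtColor(im,cv2.COLOR_BGR2HSV);m=cv2.inRange(h,(5,170,150),(20,255,255))
n,l,st,c=cv2.connectedComponentsWithStats(m)
for i in range(1,n):
    if st[i,4]>60: print(st[i],c[i].round(1),onz("wrist",*c[i],71).round(1))
E
```

```text
clock: 22.05
ee_pos: [447.4, -93.5, 156.3]
eef_rot: [-2.437, -1.982, 0.001]
wrist_force: [-0.7, 0.6, 0.7]
finger_gap: -0.1
finger_force: 0.0
clock: 22.3
ee_pos: [448.0, -90.6, 156.3]
eef_rot: [-2.431, -1.989, 0.0]
wrist_force: [-0.1, -0.1, 0.7]
finger_gap: -0.1
finger_force: 0.0
[448.00983331 -90.51121336 156.37952994]
```

View pics/w7.png

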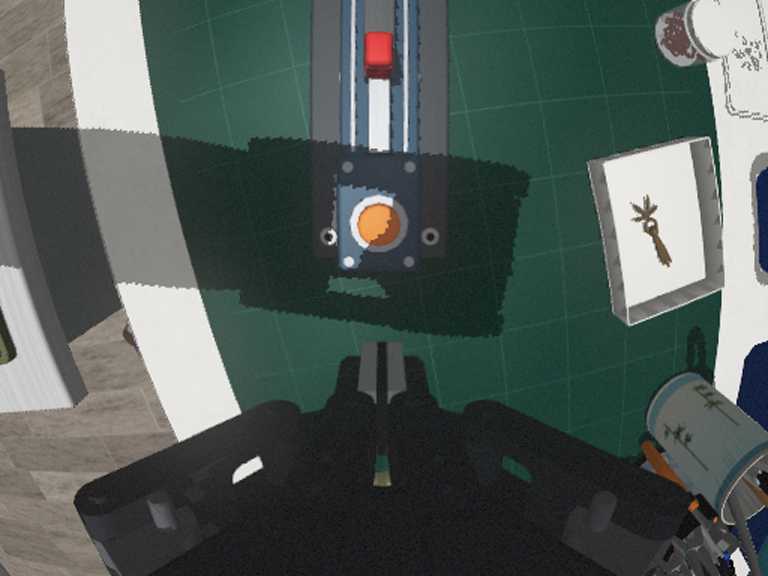

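The button centre is at (379,225) of the 768-wide view, unobstructed.

Run:
```python
from h import *
print(onz("wrist",379.5/1.5,225/1.5,71).round(1))
```

```text
[455.1 -52.5  71. ]
```

```bash
python3 -m inch '[[[6.2,38,0],[0,0,0],0],[[0,0,-30],[0,0,0],0],[[0,0,-28],[0,0,0],0],[[0,0,0],[0,0,0],0],[[0,0,0],[0,0,0],0]]'; for k in a; do  python3 -m inch '[[[0,0,-3],[0,0,0],0],[[0,0,-3],[0,0,0],0],[[0,0,0],[0,0,0],0]]'; python3 -m inch '[[[0,0,-2],[0,0,0],0],[[0,0,0],[0,0,0],0]]'; done | grep -E 'ee_pos|wrist'
```

```text
clock: 22.98
ee_pos: [454.7, -53.2, 99.5]
eef_rot: [2.431, 1.988, 0.001]
wrist_force: [0.0, -0.3, 0.3]
finger_gap: 0.3
finger_force: 0.0
ee_pos: [454.0, -53.6, 92.6]
wrist_force: [0.2, -0.2, 0.7]
ee_pos: [453.9, -53.5, 90.3]
wrist_force: [-0.7, 0.2, 0.0]
```

```bash
for k in a; do  python3 -m inch '[[[0,0,-2],[0,0,0],0],[[0,0,0],[0,0,0],0]]'; python3 -m inch '[[[0,0,-1],[0,0,0],0],[[0,0,0],[0,0,0],0]]';python3 -m inch '[[[0,0,-1],[0,0,0],0],[[0,0,0],[0,0,0],0]]';python3 -m inch '[[[0,0,-1],[0,0,0],0],[[0,0,0],[0,0,0],0]]'; done | grep -E 'ee_pos|wrist'
```

```text
ee_pos: [454.0, -53.5, 88.3]
wrist_force: [-0.0, -1.0, -0.9]
ee_pos: [454.1, -53.6, 87.7]
wrist_force: [-0.1, 0.1, 2.0]
ee_pos: [454.1, -53.6, 86.6]
wrist_force: [-1.0, -0.7, 2.5]
ee_pos: [454.1, -53.6, 85.5]
wrist_force: [-1.1, -0.3, 2.1]
```

```bash
for k in a; do  python3 -m inch '[[[0,0,-1],[0,0,0],0],[[0,0,0],[0,0,0],0]]'; python3 -m inch '[[[0,0,-0.7],[0,0,0],0],[[0,0,0],[0,0,0],0]]'; done | grep -E 'ee_pos|wrist'
python3 - <<'E'
from h import *
im=snap("side","d2",(190,120,270,240),5)
h=cv2.cvtColor(im[120:240,190:270],cv2.COLOR_BGR2HSV);m=cv2.inRange(h,(0,190,120),(4,255,255))|cv2.inRange(h,(174,190,120),(180,255,255))
print(np.argwhere(m).mean(0)[::-1]*5,m.sum()/255)
E
```

```text
ee_pos: [454.2, -53.6, 84.6]
wrist_force: [-0.1, -0.2, 2.4]
ee_pos: [454.2, -53.6, 83.9]
wrist_force: [-0.3, -1.1, 3.1]
[nan nan] 0.0<stdin>:4: RuntimeWarning: Mean of empty slice.
  ret = um.true_divide(
```

```bash
python3 -m inch '[[[0,0,-0.8],[0,0,0],0],[[0,0,0],[0,0,0],0],[[0,0,0],[0,0,0],0],[[0,0,0],[0,0,0],0],[[0,0,0],[0,0,0],0]]'
python3 - <<'E'
from h import *
im=snap("wrist","w8")
h=cv2.cvtColor(im,cv2.COLOR_BGR2HSV);m=cv2.inRange(h,(0,190,90),(4,255,255))|cv2.inRange(h,(174,190,90),(180,255,255))
n,l,st,c=cv2.connectedComponentsWithStats(m)
print([(st[i].tolist()) for i in range(1,n) if st[i,4]>30])
print("home",proj("wrist",[486,98,88]),"caught",proj("wrist",[470,27,88]))
E
```

```text
clock: 25.78
ee_pos: [454.2, -53.6, 83.1]
eef_rot: [2.433, 1.987, 0.0]
wrist_force: [-0.1, -1.5, 3.4]
finger_gap: 0.1
finger_force: 1.7
[]
home [255.93147131 -75.52482382] caught [252.1031371   76.70542421]
```

```bash
python3 -m inch '[[[0,0,2],[0,0,0],0],[[0,0,8],[0,0,0],0],[[0,0,40],[0,0,0],0],[[0,0,45],[0,0,0],0],[[0,0,0],[0,0,0],0]]'
python3 -m inch '[[[4,20,0],[0,0,0],0],[[4,20,0],[0,0,0],0],[[0,0,0],[0,0,0],0],[[0,0,0],[0,0,0],0]]'
python3 - <<'E'
from h import *
im=snap("wrist","w9",sc=1.5)
s=ctrl.get_state();print(s["ee_pos"],s["wrist_force"])
E
```

```text
clock: 26.45
ee_pos: [456.2, -53.7, 182.3]
eef_rot: [2.429, 1.984, 0.008]
wrist_force: [0.4, -0.3, 0.0]
finger_gap: -0.3
finger_force: 0.0
clock: 26.95
ee_pos: [461.4, -13.6, 177.1]
eef_rot: [-2.432, -1.987, 0.002]
wrist_force: [0.3, -0.6, -0.3]
finger_gap: -0.1
finger_force: 0.0
[461.54042615 -13.79263622 177.3262047 ] [-0.26456513 -0.12671281 -0.27395679]
```

View pics/w9.png

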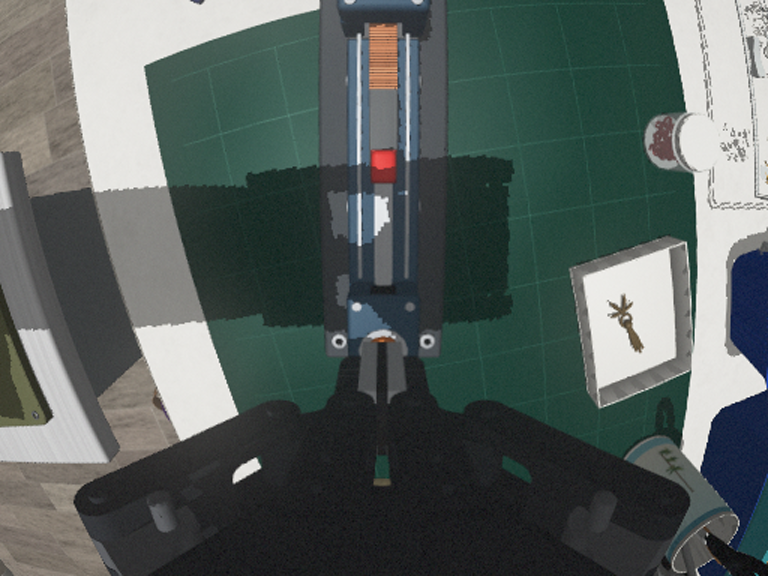

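The follower has moved up against the stick (stick rear end row 89, grip at (384,165)) and the stick runs into the head; I check its depth.

Run:
```python
from h import *
s=ctrl.get_state();ctrl.get_state=lambda:s
ax=np.array([.2,.98]);b=np.array([454.6,-52.5])
for n,u,v,z,off in(("grip top",384,165,88,0),("stick rear",384,89,47,0),("head rear roof edge",384,10,84,0),("grip top far edge",384,150,88,0),("housing front",384,294,64,0)):
    X=onz("wrist",u/1.5,v/1.5,z)[:2]; print(n,((X-b)@ax-100).round(1))
```

```text
grip top 6.6
stick rear 50.1
head rear roof edge 85.6
grip top far edge 13.8
housing front -65.2
```

```bash
python3 -c "
from bench import ctrl
print(ctrl.close_job())"
```

```text
the job is handed in; nothing more can be done
None
```

I pulled the follower back until it caught (about 73 mm), set the stick astride the rail and pressed the button; the follower closed, the stick measured fully home (rear end at x ≈ 50 mm, good to about 2 mm), and the job was handed in at about 27 s.

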